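# Drop the shaker balls into the tin

## Robot

A 6-joint arm with a two-finger parallel gripper is mounted at the origin on the work surface. World frame = base frame: x ahead of the robot, y to its left, z up, the work surface at z = 0. Lengths are in m, angles in degrees, forces in N, time in s.
With the tool pointing down it reaches from about 0.35 to 0.775 m from the base axis. Payload 5.5 kg.
Tool frame: the origin (TCP) lies at the very end of the fingers, on their centre line; the grasp point (between the pads) lies 19 mm behind it; y points along the fingers, x is the direction in which the jaws open and shut, and the axes are right-handed (so a half turn about y gives the same grasp; the last joint's range is limited). The gripper opens to 85 mm and grips with 20 to 120 N. Pads are 22 mm wide; open, the fingers measure 114 mm over their backs; the gripper's body (76 mm by 85 mm) begins 54 mm behind the grasp point. The pads swing forward as they close: fully open they stand 13 mm farther back than shut.
Start: joints at [57.605, 17.945, 2.641, 74.691, 0, 82.002], TCP at [0.238, 0.524, 0.231] pointing down, gripper open.
Joint ranges: [-158.12, 158.12], [-49.38, 96.58], [-58.88, 72.47], [-126.05, 133.96], [-84.25, 85.87], [-180, 180]. Speed limits (degrees/s): [147.25, 147.25, 180, 180, 180, 180].

## Interface

Orientations are given as a 3x3 rotation matrix whose columns are the frame's x, y, z axes.
In Python, from plant import manip gives the robot as it stands. The module is installed in compiled form; this text tells all that it offers.
- The arm moves only by the shell command python3 -m pendant 'ROWS' [OPENING] [FORCE]. ROWS is JSON, a list of rows, each an object with "linear": the shift along the world's x, y, z normalised to -1 to 1, where 1 is 2.5 cm, a list of three; "rot": the turn, a rotation vector about the world's x, y, z normalised to -1 to 1, where 1 is 0.08 rad, a list of three. A call has 1 to 5 rows; each row shifts and turns the pose as measured when the row begins; what a row does not reach is not made up. A row lasts 1/8 s, in which the tool goes at most 62.5 mm and 10.7 degrees, less where a joint would pass 70% of its speed; a pose out of reach is approached as far as the arm can. A call with a number of a shift or a turn outside -1 to 1 is refused whole. A call with a gripper value outside its range is refused whole. OPENING is the opening in per cent of the stroke, from 0 (shut) to 100 (fully open), set as the call begins (- or left out, the last holds). The fingers move at their own pace and stop on an object; FORCE is the grip in N (left out, the last holds). Time passes only in rows, so rows that do not move let the fingers close. It gives the time, the measured TCP pose, the force and the opening at its end, in the units of the state.
- manip.get_state(): the state, without advancing time (a new reading comes with each control period).
- manip.read_camera(name): name is "scene" or "top"; returns a dict with "frame" (480x640x3 uint8, red, green, blue), "vertical_fov" (degrees; the focal length in pixels is half the picture's height over the tangent of half this angle, whatever the lens; pixels are square), "cx", "cy" (the principal point, pixels), "k1" (the pictures are not rectified: a ray, as slopes to the right and down, at radius r is drawn at 1 + k1 r^2 times it, then the intrinsics apply), "R" (3x3) and "t" (3): a world point X has camera coordinates R X + t. Camera axes: x right, y down, z forward; pixel columns grow to the right and rows downward; lengths in m; the calibration is good to about 2 mm. A picture is of the moment at which its call begins. There is no depth.
- manip.job_done(): hands the job in, once; it reports no verdict.
The state is a dict: "clock": time; "qpos": joint angles; "joint_vel": joint speeds; "tau": joint torques, N m; "position": TCP position; "orientation": TCP orientation; "contact_force": force on the tool from outside, world axes, zero at the start; "torque": the same for the moment, N m; "finger_gap": opening from 0.0 (shut) to 1.0 (fully open).
Only numpy, scipy, OpenCV 4.12 (cv2) and the standard library are available. Lean on these libraries where they do the work, as an engineer would, in place of code of your own. Each camera call takes 0.05 s, during which the arm holds its last target.

## Task

Two small dispensers stand on the studio table, each with a slide gate under its hopper. On the one that holds the round steel balls, pull the gate open by its wooden handle so that all three balls drop into the tin beneath, then push that gate fully shut again. Leave the other dispenser's gate, under the flat wooden keys, shut.

Things in the scene. Friction and masses are not known exactly. Their poses are not given: they have to be found in the camera images.
- ball_gate (a joint): Opening in m of the steel slide gate (6 mm thick, 66 mm wide) that floors the hopper of the steel balls: 0 fully shut, 0.075 fully open, end stops at both; it starts at 0 to 0.007. It slides level, opening along the handle's -x, with about 2.5 N of friction, and stays where it is left. All balls drop once it is 60 mm or more open.
- ball_grip (a point): Point on the vertical axis of that gate's wooden handle, an upright block 16 mm (x) by 24 mm (y), from 131 to 181 mm above the table; this point is at 163 mm. x is level and points to the hopper, z up; opening moves it along -x. Gate shut, the hopper's rim begins 65 mm along +x.
- ball_stand: Dispenser holding the steel balls, fixed: plywood cheeks 100 x 148 mm, 149 mm high, round aluminium hopper (66 mm inside at the throat, 120 mm at the open top, 212 mm above the table). Origin on the table under the hopper's axis; the handle is on its -x side, 125 mm out when shut. The other dispenser looks the same; only the contents differ. Either may stand left or right, turned up to 15 degrees.
- tin: Open round steel tin, loose, standing upright under the hopper of the balls on the dispenser's 6 mm foot plate: 104 mm across, 105 mm high, wall and floor 3 mm. Origin at the centre of its underside, z up.
- ball1_center (a point): Centre of steel ball 1 of three, 25 mm in diameter, 64 g, at the start lying on the gate in the hopper.
- ball2_center (a point): Centre of steel ball 2 of three, 25 mm in diameter, 64 g, at the start lying on the gate in the hopper.
- ball3_center (a point): Centre of steel ball 3 of three, 25 mm in diameter, 64 g, at the start lying on the gate in the hopper.
- key_gate (a joint): Opening in m of the other dispenser's gate, of the same shape, with three flat wooden keys (34 x 16 x 8 mm) on it: 0 is shut, its start. To be left shut.
Things that resemble listed ones, but are neither listed nor needed, are in the scene too. What is shaped like the tin but orange is not meant.

How it is judged (in metres and radians):
On the way:
1. with the gate pulled open, all three balls have dropped into the tin (value of joint ball_gate above 0.03 m and horizontal distance between each of ball1_center, ball2_center, ball3_center and tin below 0.05 m and z of ball1_center in the frame of tin between 0 and 0.08 m and z of ball2_center in the frame of tin between 0 and 0.08 m and z of ball3_center in the frame of tin between 0 and 0.08 m), for 0.2 s.
At the end, for the whole second after the job is handed in: The balls' gate is shut to within 10 mm, all three balls lie in the tin (centres within 50 mm of its axis and less than 80 mm above its underside), the tin is upright within 10 degrees, and the keys' gate is shut to within 10 mm (value of joint each of ball_gate, key_gate below 0.01 m and horizontal distance between each of ball1_center, ball2_center, ball3_center and tin below 0.05 m and z of ball1_center in the frame of tin between 0 and 0.08 m and z of ball2_center in the frame of tin between 0 and 0.08 m and z of ball3_center in the frame of tin between 0 and 0.08 m and angle between tin's own z axis and vertical below 0.17 rad); the robot touches nothing.
It fails at once if the gate under the wooden keys is opened by more than 15 mm (value of joint key_gate above 0.015 m).
It also fails if it takes over 32 s, if anything falls off the work surface, if the arm or the gripper's body presses on something with over 40 N, if the wrist force passes 120 N, or if a joint passes its speed limit or range.

## Working session

There is one attempt and no reset: what is moved stays moved. The work goes in short steps, Python scripts to look and compute and a shell command to move; the robot and the scene stay as the last step left them, time stands still between calls to the robot, and variables do not carry over. Pictures are saved under pics/ and viewed, and the job is handed in when it is done.

```bash
mkdir -p pics; cat > h.py <<'E'
import numpy as np, cv2
from plant import manip
def cam(n,save=None):
    c=manip.read_camera(n)
    if save: cv2.imwrite('pics/'+save,c['frame'][:,:,::-1])
    return c
def K(c):
    f=240/np.tan(np.radians(c['vertical_fov'])/2); return f
def proj(c,X):
    p=np.array(c['R'])@np.array(X)+np.array(c['t']); s=p[:2]/p[2]; s=s*(1+c['k1']*(s@s)); f=K(c)
    return s*f+[c['cx'],c['cy']]
def ray(c,u,v):
    f=K(c); d=np.array([(u-c['cx'])/f,(v-c['cy'])/f]); s=d.copy()
    for _ in range(30): s=d/(1+c['k1']*(s@s))
    R=np.array(c['R']); return -R.T@np.array(c['t']), R.T@np.array([s[0],s[1],1])
def atz(c,u,v,z):
    o,d=ray(c,u,v); return o+d*(z-o[2])/d[2]
def crop(c,u,v,w,h,k,name):
    im=c['frame'][max(0,v-h):v+h,max(0,u-w):u+w,::-1]
    cv2.imwrite('pics/'+name,cv2.resize(im,None,fx=k,fy=k,interpolation=cv2.INTER_CUBIC))
E
python3 - <<'E'
from h import *
for n in('scene','top'):
    c=cam(n,n+'0.png'); print(n,c['vertical_fov'],c['cx'],c['cy'],c['k1'],-np.array(c['R']).T@c['t'])
s=manip.get_state(); print(s['clock'],s['position'],s['orientation'],s['finger_gap'])
E
```

```text
scene 54.51711788866957 320.4437368992513 239.68157816345567 -0.10850950239368841 [ 1.20068612 -0.19309426  0.64788112]
top 54.85672463683278 322.130422909632 240.16969268009993 -0.08330388144991643 [0.58339494 0.02534021 0.94691158]
0.1 [0.23725327 0.52326977 0.2304626 ] [[ 4.13025805e-01 -9.18610944e-04 -9.10718859e-01]
 [ 9.10717812e-01 -1.40477704e-03  4.13026747e-01]
 [-1.65876783e-03 -9.99998591e-01  2.56386184e-04]] 0.9970809086047171
```

View pics/scene0.png

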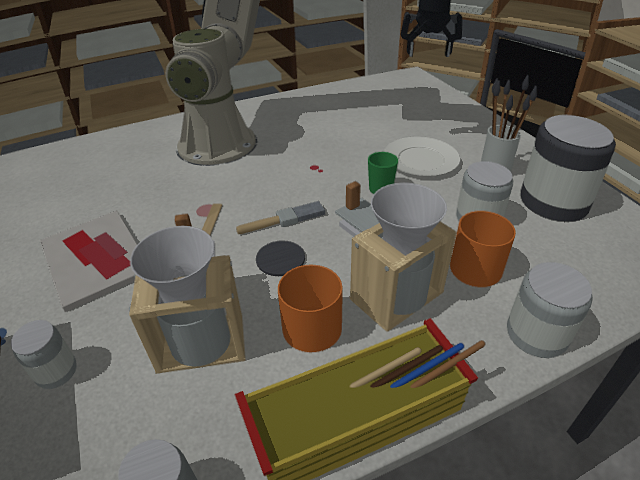

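View pics/top0.png

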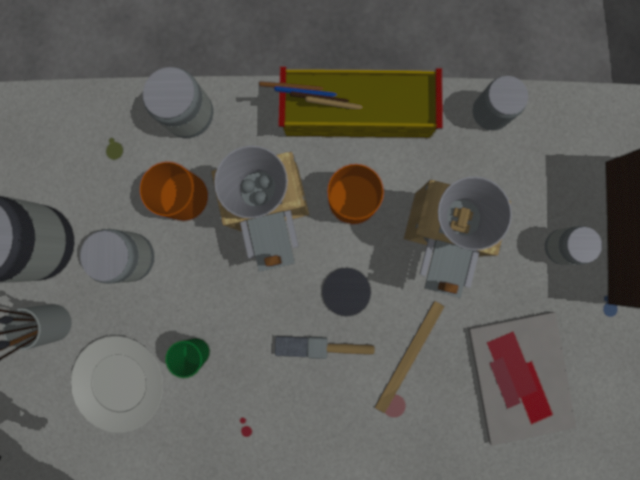

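The top view shows two dispensers. The one with its hopper at (252,183) holds three round grey things, with its handle at (272,260). The one at (474,214) holds tan keys, with its handle at (449,287). In the scene view the handles are at (353,195) and (183,220). Next I'll check close crops.

```bash
python3 - <<'E'
from h import *
c=cam('top'); d=cam('scene')
crop(c,262,215,60,75,5,'c1.png'); crop(d,385,240,75,85,4,'c2.png')
crop(c,465,240,60,70,4,'c3.png')
E
```

```text
(no output)
```

View pics/c1.png

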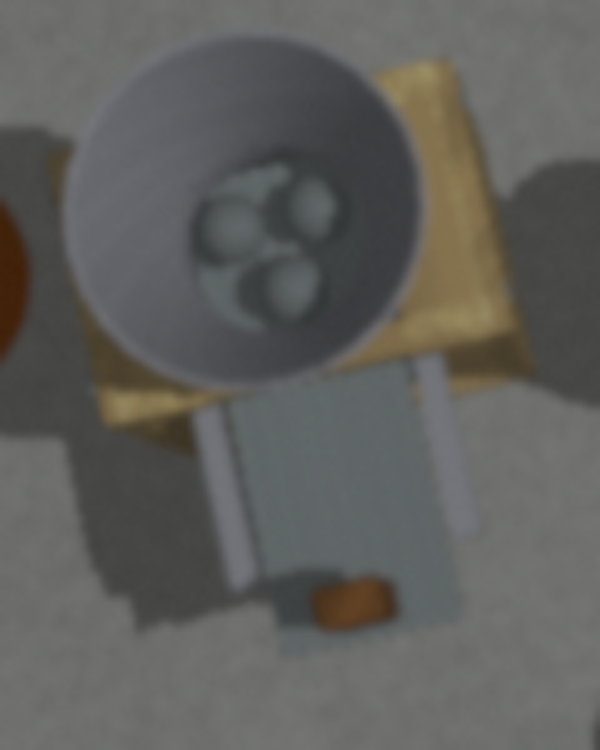

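View pics/c2.png

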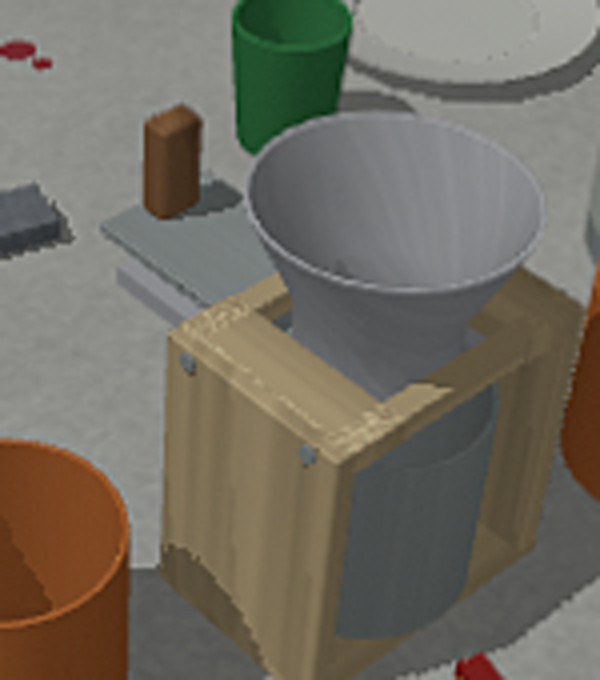

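View pics/c3.png

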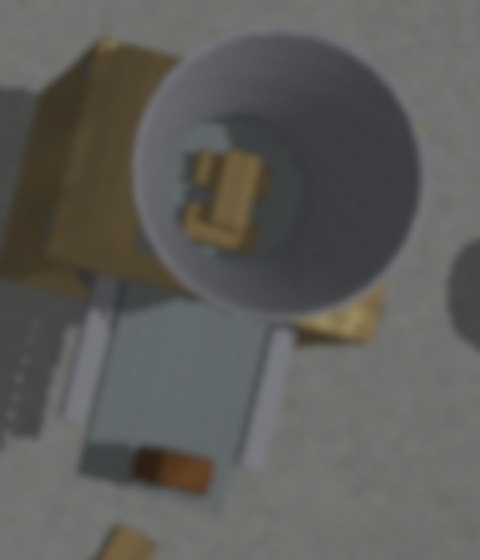

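```bash
python3 - <<'E'
from h import *
c=cam('top'); d=cam('scene')
H=atz(c,202+244/5,140+210/5,.212); print('hopper',H)
Hs=atz(d,310+395/4,155+203/4,.212); print('hopper scene',Hs)
print('top handle top',atz(c,202+358/5,140+603/5,.181)); print('scene',atz(d,310+174/4,155+116/4,.181))
# rail/gate edges: gate plane z ~ .131
for p in((280,655),(462,613),(232,405),(412,362)): print(atz(c,202+p[0]/5,140+p[1]/5,.131))
for p in((210,410),(240,588),(425,360),(467,532)): print('rail',atz(c,202+p[0]/5,140+p[1]/5,.131))
for th in range(-20,21,5): pass
crop(c,273,260,20,20,15,'c4.png'); crop(d,353,195,20,22,14,'c5.png')
E
```

```text
hopper [0.71420747 0.16242671 0.212     ]
hopper scene [0.72063034 0.16074272 0.212     ]
top handle top [0.58831407 0.1266242  0.181     ]
scene [0.58924308 0.13188541 0.181     ]
[0.56975008 0.16062298 0.131     ]
[0.58572841 0.09625058 0.131     ]
[0.65838095 0.17996439 0.131     ]
[0.67458066 0.11584114 0.131     ]
rail [0.65648909 0.187837   0.131     ]
rail [0.59322959 0.1754666  0.131     ]
rail [0.67535436 0.11121684 0.131     ]
rail [0.61439169 0.09503176 0.131     ]
```

View pics/c4.png

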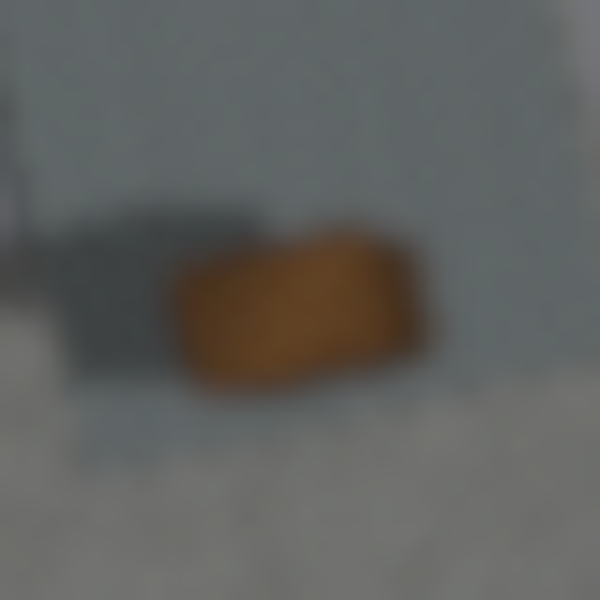

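View pics/c5.png

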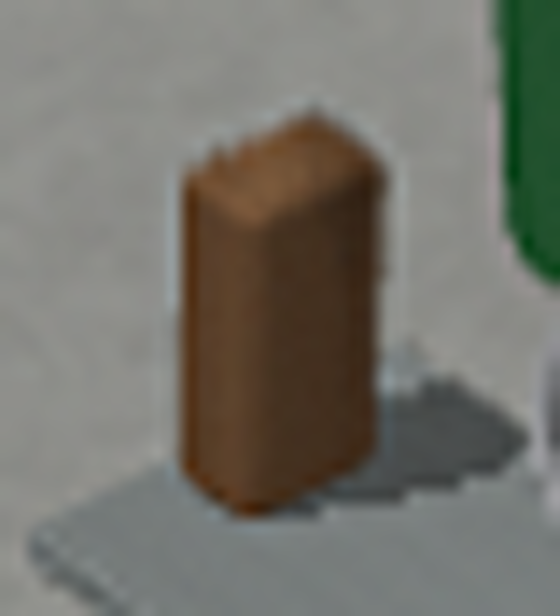

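```bash
python3 - <<'E'
from h import *
c=cam('top'); d=cam('scene')
print('top',atz(c,272,260.5,.181),'scene',atz(d,353.5,185.1,.181))
print('cup base guess',atz(c,190,355,0), 'scene cup base',atz(d,382,191,0),'brush holder base scene',atz(d,500,170,0))
b=atz(d,500,170,0)
for z in(.1,.2,.25,.3): print(z,proj(d,[b[0],b[1],z]))
print(proj(c,[.237,.523,.23]))
E
```

```text
top [0.58843451 0.12929998 0.181     ] scene [0.59233734 0.13030383 0.181     ]
cup base guess [0.39143869 0.32054942 0.        ] scene cup base [0.40865074 0.30635501 0.        ] brush holder base scene [0.45617523 0.63232837 0.        ]
0.1 [508.6478465  135.61441889]
0.2 [517.9181539   97.63224967]
0.25 [522.77663024  77.18924414]
0.3 [527.77014439  55.73265509]
[ 26.95771861 469.6135021 ]
```

```bash
python3 -m pendant '[{"linear":[0.9,-1,0.4],"rot":[0,0,0.5]},{"linear":[0.9,-1,0.4],"rot":[0,0,0.5]},{"linear":[0.9,-1,0.4],"rot":[0,0,0.5]},{"linear":[0.9,-1,0],"rot":[0,0,0.5]},{"linear":[0.9,-1,0],"rot":[0,0,0.5]}]' 70 40
```

```text
clock: 1.02
position: [0.3513, 0.3966, 0.2619]
orientation: [[0.212, 0.001, -0.977], [0.977, -0.0, 0.212], [0.0, -1.0, -0.001]]
contact_force: [0.3, 0.6, -0.4]
finger_gap: 0.696
```

```bash
python3 -m pendant '[{"linear":[0.9,-1,0],"rot":[0,0,0.5]},{"linear":[0.9,-1,0],"rot":[0,0,0.5]},{"linear":[0.9,-1,0],"rot":[0,0,0.5]},{"linear":[0.9,-1,0],"rot":[0,0,0.5]},{"linear":[0.9,-1,0],"rot":[0,0,0.5]}]' && python3 -m pendant '[{"linear":[0.9,-1,0],"rot":[0,0,0.5]},{"linear":[0.9,-1,0],"rot":[0,0,0.5]},{"linear":[0.9,-1,0],"rot":[0,0,0.5]},{"linear":[0.9,-1,0],"rot":[0,0,0.5]},{"linear":[0,0,0],"rot":[0,0,0.4]}]'
```

```text
clock: 1.65
position: [0.4673, 0.2672, 0.2626]
orientation: [[0.007, 0.002, -1.0], [1.0, 0.001, 0.007], [0.001, -1.0, -0.002]]
contact_force: [0.1, 0.3, -0.5]
finger_gap: 0.702
clock: 2.28
position: [0.5614, 0.1618, 0.2625]
orientation: [[-0.187, 0.003, -0.982], [0.982, 0.002, -0.187], [0.001, -1.0, -0.003]]
contact_force: [-0.7, 0.1, -0.6]
finger_gap: 0.702
```

```bash
python3 -m pendant '[{"linear":[0.6,-0.65,0],"rot":[0,0,0.25]},{"linear":[0.55,-0.63,0],"rot":[0,0,0.25]},{"linear":[0,0,-0.8],"rot":[0,0,0]},{"linear":[0,0,-0.8],"rot":[0,0,0]},{"linear":[0,0,0],"rot":[0,0,0]}]' && python3 - <<'E'
from h import *
d=cam('scene'); crop(d,360,190,60,60,5,'d1.png'); c=cam('top'); crop(c,270,240,60,60,5,'d2.png')
print(manip.get_state()['position'])
E
```

```text
clock: 2.9
position: [0.5888, 0.1317, 0.2222]
orientation: [[-0.232, 0.002, -0.973], [0.973, 0.004, -0.232], [0.003, -1.0, -0.003]]
contact_force: [-0.4, 0.2, -0.9]
finger_gap: 0.701
[0.589896   0.13173629 0.22415752]
```

View pics/d1.png

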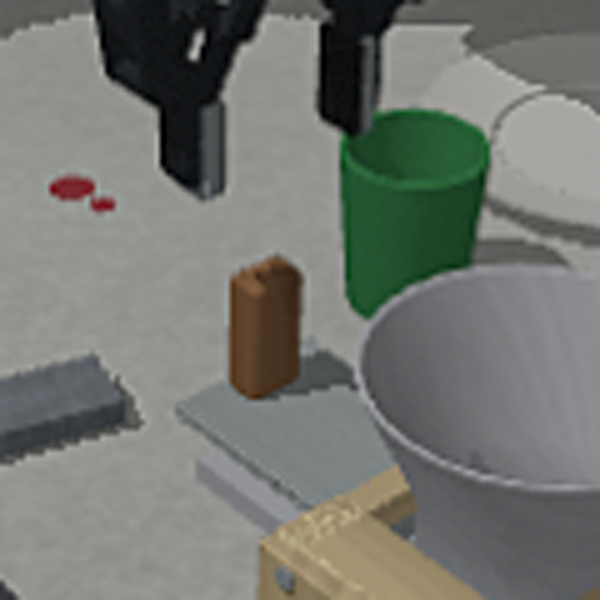

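View pics/d2.png

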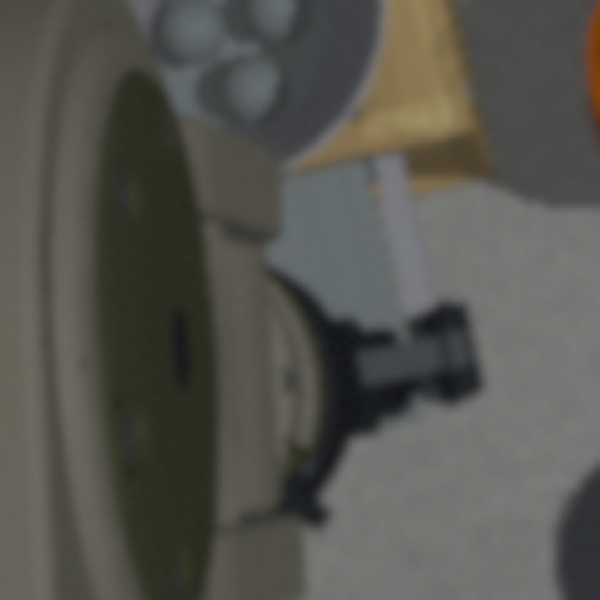

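The jaws straddle the handle: finger tips are at crop (200,195) and (350,130), and the handle top is at (268,270). I'll go down now.

```bash
python3 -m pendant '[{"linear":[0.04,-0.04,-0.8],"rot":[0,0,0]},{"linear":[0,0,-0.8],"rot":[0,0,0]},{"linear":[0,0,-0.8],"rot":[0,0,0]},{"linear":[0,0,-0.5],"rot":[0,0,0]},{"linear":[0,0,0],"rot":[0,0,0]}]' && python3 - <<'E'
from h import *
d=cam('scene'); crop(d,360,190,60,60,5,'e1.png')
print(manip.get_state()['position'])
E
```

```text
clock: 3.62
position: [0.5935, 0.1328, 0.1567]
orientation: [[-0.234, 0.015, -0.972], [0.972, 0.005, -0.234], [0.001, -1.0, -0.016]]
contact_force: [0.1, 0.4, -0.7]
finger_gap: 0.7
[0.59397505 0.13286644 0.15740217]
```

View pics/e1.png

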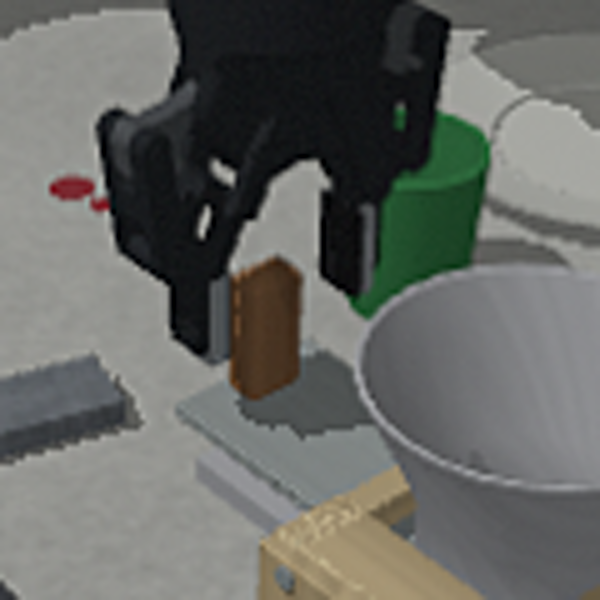

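```bash
python3 - <<'E'
from h import *
d=cam('scene')
for X in ([.594,.133,.157],[.594,.133,.164],[.590,.130,.164],[.590,.130,.181],[.590,.130,.131]): print(X,(proj(d,X)-[300,130])*5)
s=manip.get_state();ax=s['orientation'][:,0] if hasattr(s['orientation'],'shape') else np.array(s['orientation'])[:,0]
for k in(-.03,.03): print((proj(d,np.array([.594,.133,.164])+k*ax)-[300,130])*5)
E
```

```text
[0.594, 0.133, 0.157] [274.66127263 331.25305526]
[0.594, 0.133, 0.164] [275.16809869 315.35341706]
[0.59, 0.13, 0.164] [262.66207861 311.63838134]
[0.59, 0.13, 0.181] [263.74135097 272.36403993]
[0.59, 0.13, 0.131] [260.61775181 385.09013662]
[210.72746668 346.32487783]
[337.44023995 285.45377442]
```

```bash
python3 -m pendant '[{"linear":[-0.14,-0.06,-0.2],"rot":[0,0.2,0]},{"linear":[0,0,-0.15],"rot":[0,0,0]},{"linear":[0,0,0],"rot":[0,0,0]}]' && python3 -m pendant '[{"linear":[0,0,0],"rot":[0,0,0]},{"linear":[0,0,0],"rot":[0,0,0]},{"linear":[0,0,0],"rot":[0,0,0]},{"linear":[0,0,0],"rot":[0,0,0]}]' 0 40 && python3 - <<'E'
from h import *
d=cam('scene'); crop(d,360,190,60,60,5,'f1.png')
print(manip.get_state()['position'])
E
```

```text
clock: 4.1
position: [0.5917, 0.1313, 0.1503]
orientation: [[-0.234, 0.003, -0.972], [0.972, 0.006, -0.234], [0.005, -1.0, -0.004]]
contact_force: [0.1, 0.9, -0.2]
finger_gap: 0.704
clock: 4.6
position: [0.5918, 0.1313, 0.1506]
orientation: [[-0.235, 0.004, -0.972], [0.972, 0.005, -0.235], [0.004, -1.0, -0.005]]
contact_force: [-0.2, -0.2, 0.2]
finger_gap: 0.271
[0.59170611 0.13127276 0.1505258 ]
```

View pics/f1.png

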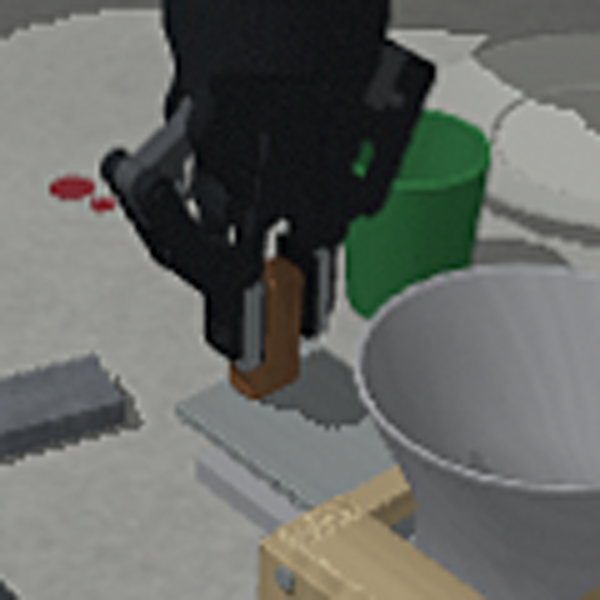

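Gripped: the gap is 23 mm against a handle width of 24 mm. Next I'll pull about 65–68 mm along −x.

```bash
python3 -m pendant '[{"linear":[-0.39,-0.09,0],"rot":[0,0,0]},{"linear":[-0.58,-0.135,0],"rot":[0,0,0]},{"linear":[-0.58,-0.135,0],"rot":[0,0,0]},{"linear":[0,0,0],"rot":[0,0,0]}]' - 60
```

```text
clock: 5.15
position: [0.5528, 0.1215, 0.1506]
orientation: [[-0.234, 0.007, -0.972], [0.972, 0.005, -0.234], [0.003, -1.0, -0.008]]
contact_force: [-3.6, -0.8, 0.9]
finger_gap: 0.268
```

```bash
python3 -m pendant '[{"linear":[-0.55,-0.13,0],"rot":[0,0,0]},{"linear":[-0.5,-0.12,0],"rot":[0,0,0]},{"linear":[0,0,0],"rot":[0,0,0]},{"linear":[0,0,0],"rot":[0,0,0]},{"linear":[0,0,0],"rot":[0,0,0]}]' && python3 - <<'E'
from h import *
d=cam('scene','g0.png'); crop(d,380,220,80,75,5,'g1.png'); c=cam('top'); crop(c,270,215,70,70,5,'g2.png')
print(manip.get_state()['position'])
E
```

```text
clock: 5.78
position: [0.5263, 0.1148, 0.1506]
orientation: [[-0.234, 0.008, -0.972], [0.972, 0.005, -0.234], [0.003, -1.0, -0.008]]
contact_force: [-0.9, -1.2, 1.3]
finger_gap: 0.27
[0.52633617 0.11481268 0.15060473]
```

View pics/g1.png

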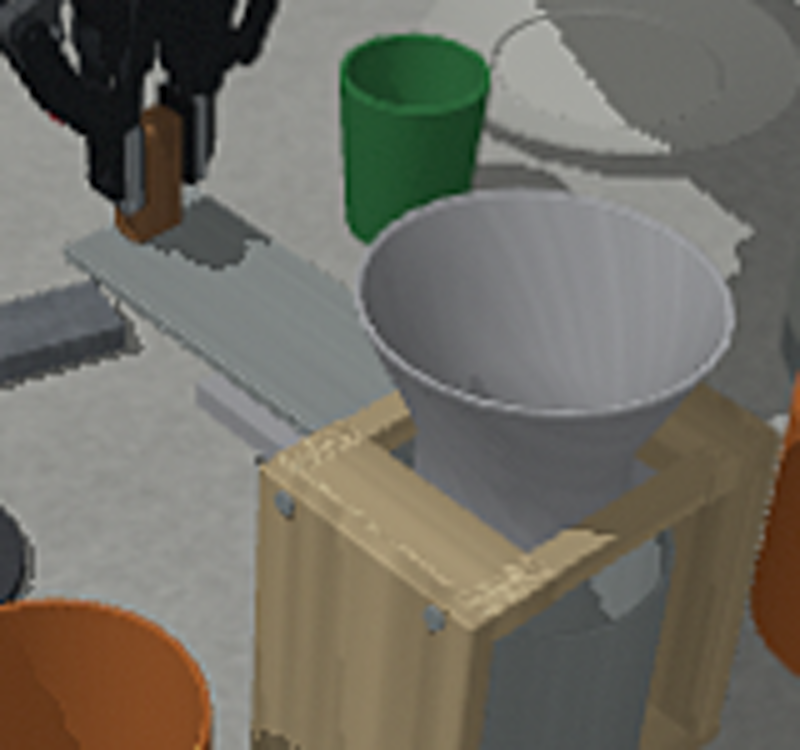

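View pics/g2.png

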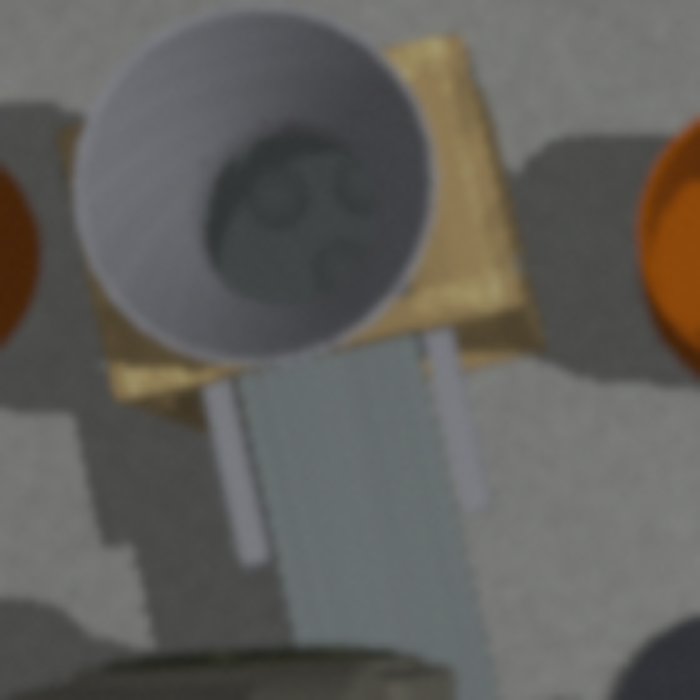

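All three balls are down in the tin, at crop (278,200), (352,190) and (340,262). I'll push the gate shut.

```bash
python3 -m pendant '[{"linear":[0.45,0.11,0],"rot":[0,0,0]},{"linear":[0.58,0.14,0],"rot":[0,0,0]},{"linear":[0.58,0.14,0],"rot":[0,0,0]},{"linear":[0.58,0.14,0],"rot":[0,0,0]},{"linear":[0.3,0.08,0],"rot":[0,0,0]}]'; python3 -m pendant '[{"linear":[0.1,0.02,0],"rot":[0,0,0]},{"linear":[0,0,0],"rot":[0,0,0]}]'
```

```text
clock: 6.5
position: [0.5904, 0.1309, 0.1506]
orientation: [[-0.234, 0.004, -0.972], [0.972, 0.004, -0.234], [0.003, -1.0, -0.005]]
contact_force: [-2.6, -3.4, 3.2]
finger_gap: 0.27
clock: 6.75
position: [0.5938, 0.1318, 0.1506]
orientation: [[-0.234, 0.004, -0.972], [0.972, 0.004, -0.234], [0.003, -1.0, -0.005]]
contact_force: [-1.8, -0.7, 1.7]
finger_gap: 0.273
```

```bash
python3 -m pendant '[{"linear":[0.08,0.02,0],"rot":[0,0,0]},{"linear":[0,0,0],"rot":[0,0,0]}]';  python3 -m pendant '[{"linear":[0.08,0.02,0],"rot":[0,0,0]},{"linear":[0,0,0],"rot":[0,0,0]}]'
```

```text
clock: 7.0
position: [0.5957, 0.1323, 0.1506]
orientation: [[-0.234, 0.004, -0.972], [0.972, 0.005, -0.234], [0.003, -1.0, -0.005]]
contact_force: [0.9, -0.3, 0.3]
finger_gap: 0.271
clock: 7.25
position: [0.5975, 0.1327, 0.1506]
orientation: [[-0.234, 0.004, -0.972], [0.972, 0.005, -0.234], [0.003, -1.0, -0.005]]
contact_force: [-1.0, -0.3, 1.7]
finger_gap: 0.27
```

```bash
python3 -m pendant '[{"linear":[0.06,0.014,0],"rot":[0,0,0]},{"linear":[0,0,0],"rot":[0,0,0]}]';  python3 -m pendant '[{"linear":[0.06,0.014,0],"rot":[0,0,0]},{"linear":[0,0,0],"rot":[0,0,0]}]'; python3 - <<'E'
from h import *
d=cam('scene'); crop(d,380,220,80,75,5,'i1.png'); c=cam('top'); crop(c,270,215,70,70,5,'i2.png')
E
```

```text
clock: 7.5
position: [0.5974, 0.1327, 0.1506]
orientation: [[-0.234, 0.001, -0.972], [0.972, 0.004, -0.234], [0.003, -1.0, -0.002]]
contact_force: [-0.8, -1.2, 1.4]
finger_gap: 0.27
clock: 7.75
position: [0.5974, 0.1327, 0.1506]
orientation: [[-0.234, -0.002, -0.972], [0.972, 0.003, -0.234], [0.003, -1.0, 0.001]]
contact_force: [-0.3, -0.2, 0.0]
finger_gap: 0.269
```

View pics/i1.png

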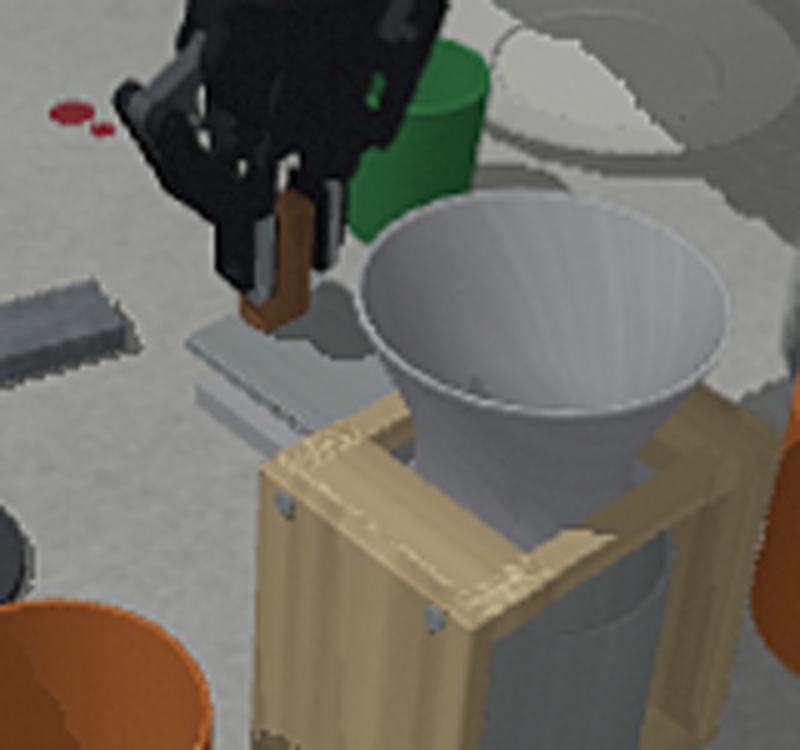

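View pics/i2.png

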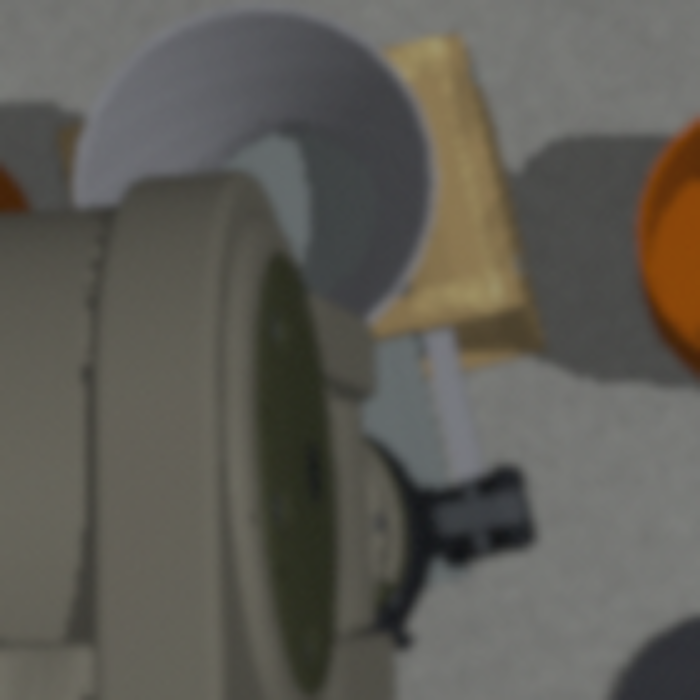

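```bash
python3 -m pendant '[{"linear":[0.16,0.04,0],"rot":[0,0,0]}]';  python3 -m pendant '[{"linear":[0,0,0],"rot":[0,0,0]}]'
```

```text
clock: 7.98
position: [0.5974, 0.1327, 0.1506]
orientation: [[-0.234, -0.009, -0.972], [0.972, 0.001, -0.234], [0.003, -1.0, 0.008]]
contact_force: [-20.5, -7.4, 14.9]
finger_gap: 0.274
clock: 8.1
position: [0.5973, 0.1327, 0.1506]
orientation: [[-0.234, -0.009, -0.972], [0.972, 0.001, -0.234], [0.003, -1.0, 0.009]]
contact_force: [1.4, -0.2, -2.5]
finger_gap: 0.27
```

The end stop answered with 20 N, so the gate is fully shut. I'll open the jaws and lift clear.

```bash
python3 -m pendant '[{"linear":[0,0,0],"rot":[0,0,0]},{"linear":[0,0,0],"rot":[0,0,0]},{"linear":[0,0,0],"rot":[0,0,0]},{"linear":[0,0,0],"rot":[0,0,0]}]' 70 &&  python3 -m pendant '[{"linear":[0,0,0.6],"rot":[0,0,0]},{"linear":[0,0,0.9],"rot":[0,0,0]},{"linear":[0,0,1],"rot":[0,0,0]},{"linear":[0,0,1],"rot":[0,0,0]},{"linear":[0,0,1],"rot":[0,0,0]}]' && python3 -m pendant '[{"linear":[-0.8,0.8,0],"rot":[0,0,0]},{"linear":[-0.9,1,0],"rot":[0,0,0]},{"linear":[-0.9,1,0],"rot":[0,0,0]},{"linear":[-0.9,1,0],"rot":[0,0,0]},{"linear":[-0.9,1,0],"rot":[0,0,0]}]' && python3 -m pendant '[{"linear":[-0.8,0.8,0],"rot":[0,0,0]},{"linear":[-0.9,1,0],"rot":[0,0,0]},{"linear":[0,0,0],"rot":[0,0,0]},{"linear":[0,0,0],"rot":[0,0,0]}]' && python3 - <<'E'
from h import *
d=cam('scene','j0.png'); c=cam('top','j3.png'); crop(c,270,215,70,70,5,'j2.png'); crop(c,465,240,60,70,4,'j4.png')
E
```

```text
clock: 8.6
position: [0.5991, 0.1336, 0.1502]
orientation: [[-0.233, -0.006, -0.972], [0.972, 0.002, -0.233], [0.004, -1.0, 0.006]]
contact_force: [0.2, 0.3, 0.8]
finger_gap: 0.7
clock: 9.22
position: [0.5981, 0.1336, 0.2683]
orientation: [[-0.233, -0.007, -0.972], [0.972, 0.003, -0.233], [0.004, -1.0, 0.006]]
contact_force: [-0.7, 0.4, 0.2]
finger_gap: 0.701
clock: 9.85
position: [0.4892, 0.2552, 0.2777]
orientation: [[-0.228, 0.006, -0.974], [0.974, 0.006, -0.228], [0.004, -1.0, -0.007]]
contact_force: [-0.1, 0.7, -0.5]
finger_gap: 0.699
clock: 10.35
position: [0.4446, 0.3033, 0.2831]
orientation: [[-0.232, 0.012, -0.973], [0.973, 0.008, -0.232], [0.005, -1.0, -0.014]]
contact_force: [0.5, -0.1, 0.4]
finger_gap: 0.698
```

View pics/j0.png

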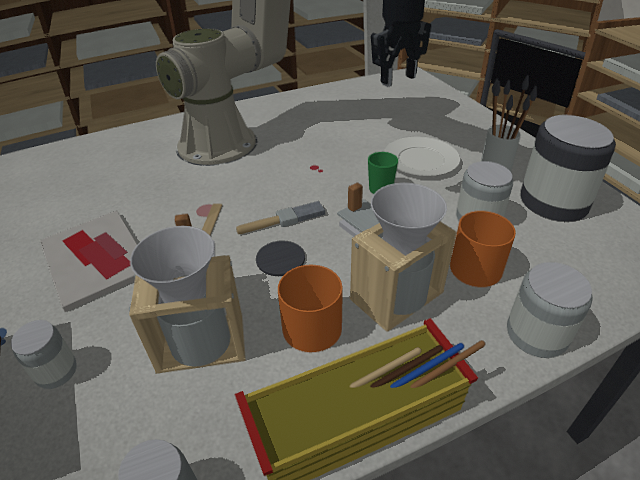

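View pics/j2.png

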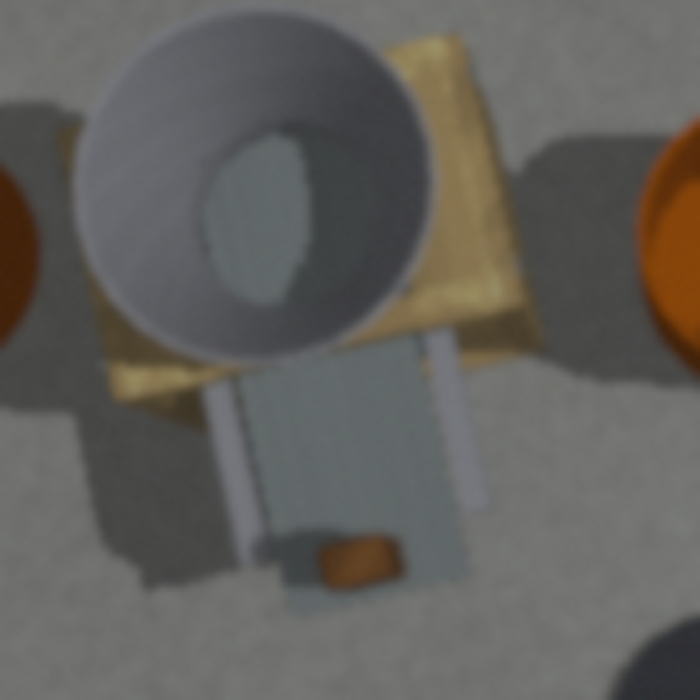

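View pics/j4.png

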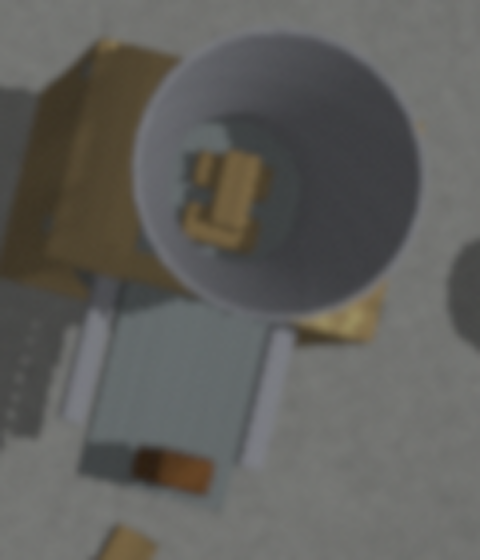

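The balls' hopper is empty and its gate is shut, with the handle at top-view pixel (272,257). The keys and their gate look unchanged, the tin is upright, and the arm is clear.

```bash
python3 -c "
from plant import manip
print(manip.job_done())"
```

```text
the job is handed in; nothing more can be done
None
```

The job is done and handed in. I gripped the wooden handle on the ball dispenser and pulled its gate open about 67 mm. All three balls showed in the tin in the top view. I then pushed the gate back until its end stop answered with about 20 N, let go and moved the arm clear at 10.4 s.

My last pictures show the ball hopper empty over a shut gate, the tin upright, and the keys and their gate unchanged. I counted the balls in the tin only while the gate was open, because the shut gate now hides them from above. No check failed, but two readings were off: two 1.5 mm pushes at the end stop showed almost no force before the 3 mm push confirmed it, and the two cameras disagreed on the handle by about 4 mm.

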